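Put the serving board in the first slot that takes it

ROBOT

A 6-joint arm with a two-finger parallel gripper is mounted at the origin on a cart in front of the work surface, level with it; the furniture and walls round the work are solid. World frame = base frame: x ahead of the robot, y to its left, z up, the work surface at z = 0. Lengths are in m, angles in degrees, forces in N, time in s.
With the tool pointing down it reaches from about 0.3 to 0.75 m from the base axis. Payload 8.5 kg.
Tool frame: the origin (TCP) lies between the finger pads; the fingertips stand 22 mm ahead of it and the grasp point (between the pads) lies 3 mm ahead of it (env.nose_length is the distance from the TCP to the fingertips, in m); z points along the fingers, x is the direction in which the jaws open and shut, and the axes are right-handed (so a half turn about z gives the same grasp; the last joint's range is limited). The gripper opens to 85 mm and grips with 20 to 120 N. Pads are 22 mm wide; open, the fingers measure 114 mm over their backs; the gripper's body (76 mm by 85 mm) begins 54 mm behind the grasp point. The pads swing forward as they close: fully open they stand 13 mm farther back than shut.
Start: joints at [56.706, 21.807, 74.336, -0, 83.858, -12.336], TCP at [0.197, 0.514, 0.253] pointing down, gripper open.
Joint ranges: [-178.18, 178.18], [-50.72, 133.34], [12.68, 142.11], [-81.47, 261.47], [9.98, 163.14], [-165.26, 165.26]. Speed limits (degrees/s): [136.94, 136.94, 180, 180, 180, 180].

INTERFACE

Orientations are given as a 3x3 rotation matrix whose columns are the frame's x, y, z axes.
In Python, from rig import env gives the robot as it stands.
- The arm moves only by the tool arm_command, never from a script. Its argument "steps" is a list of rows, each an object with "delta_pos": the shift along the world's x, y, z in mm, a list of three; "dr": the turn, a rotation vector about the world's x, y, z in degrees, a list of three. In form: [{"delta_pos": [dx, dy, dz], "dr": [wx, wy, wz]}, ...]. A call has 1 to 20 rows; each row shifts and turns the commanded pose from where the row before left it; what a row does not reach is not made up. A row lasts 1/10 s, in which the tool goes at most 50 mm and 8.59 degrees, less where a joint would pass 70% of its speed; a pose out of reach is approached as far as the arm can. A call with a gripper value outside its range is refused whole. "grip" is the opening, from 0 (shut) to 1 (fully open), set as the call begins (left out, the last holds). The fingers move at their own pace and stop on an object; "squeeze" is the grip in N (left out, the last holds). Time passes only in rows, so rows that do not move let the fingers close. It gives the time, the measured TCP pose, the force and the opening at its end, in the units of the state.
- env.observe(): the state, without advancing time (a new reading comes with each control period).
- env.get_image(name): name is "side" or "top"; returns the picture (400x640x3 uint8, blue, green, red); there is no depth.
- env.get_calibration(name): a dict with "fx", "fy", "cx", "cy" (pixels), "view" (4x4, takes a point from world to camera coordinates). Camera axes: x right, y up, looking along -z (the intrinsics and any distortion apply to the point x, -y, -z); pixel columns grow to the right and rows downward; lengths in m; the calibration is good to about 2 mm. A picture is of the moment at which its call begins. get_calibration takes no time and is no camera call.
- env.close_job(): hands the job in, once; it reports no verdict.
The state is a dict: "time_s": time; "q": joint angles; "qvel": joint speeds; "joint_efforts": joint torques, N m; "position": TCP position; "tool_rot": TCP orientation; "ft_force": force on the tool from outside, world axes, zero at the start; "wrist_torque": the same for the moment, N m; "grip_width": finger opening in m.
Only numpy, scipy, OpenCV 4.12 (cv2) and the standard library are available. Lean on these libraries where they do the work, as an engineer would, in place of code of your own. Each camera call takes 0.05 s, during which the arm holds its last target. There are 200 camera calls.

TASK

Put the serving board from the green cradle away in the wooden rack. Holding it upright, centred and square to the slots, set it gently on the narrowest slot, and each time it is refused lift it to the next wider one, skipping none, until the first slot lets it go all the way down; leave it standing there. Never force it into a slot that is too tight, leave the other two boards in their cradles, and do not disturb the jam jar, the black-capped spice jar or the potato.

Things in the scene. Friction and masses are not known exactly. Their poses are not given: they have to be found in the camera images.
- board_a: a small wooden serving board standing on edge: pale blade 110 mm long (own x) and 82 mm high, with a dark brown grip bar along its top, 80 long x 18 thick (own y) x 22 mm high, the bar's middle 93 mm above the origin, top at 104 mm; 0.11 to 0.23 kg. Origin: middle of the lower edge; z up. The three boards look alike and have the same bar, but their blades differ in thickness (between 5 and 14 mm, not marked); which of the three stands in which cradle changes
- board_b: a small wooden serving board standing on edge: pale blade 110 mm long (own x) and 82 mm high, with a dark brown grip bar along its top, 80 long x 18 thick (own y) x 22 mm high, the bar's middle 93 mm above the origin, top at 104 mm; 0.11 to 0.23 kg. Origin: middle of the lower edge; z up. The three boards look alike and have the same bar, but their blades differ in thickness (between 5 and 14 mm, not marked); which of the three stands in which cradle changes
- board_c: a small wooden serving board standing on edge: pale blade 110 mm long (own x) and 82 mm high, with a dark brown grip bar along its top, 80 long x 18 thick (own y) x 22 mm high, the bar's middle 93 mm above the origin, top at 104 mm; 0.11 to 0.23 kg. Origin: middle of the lower edge; z up. The three boards look alike and have the same bar, but their blades differ in thickness (between 5 and 14 mm, not marked); which of the three stands in which cradle changes
- rack: wooden rack 130 x 122 mm, base fixed; its deck (top at 26 mm) carries six upright dividers, 7 mm thick, 50 mm long, rounded tops 64 mm above the worktop: five slots, ever wider along +y, about 4 to 18 mm. The deck is sprung, so that hard pressing shows: it rests at its upper stop, yields from 3 N on, then sinks 1 mm per 4 N, at most 10 mm. Origin: underside centre; x along the slots
- slot0 (a point): middle of the mouth of slot 0 of the rack, at the height of the divider tops (64 mm above the worktop); x runs along the slot, y across it, z up; the slot's floor lies 38 mm below this point. A board that is too thick stops within 3 mm of the divider tops; one that fits has at least 1.5 mm of play and goes to the floor; the narrowest
- slot1 (a point): middle of the mouth of slot 1 of the rack, at the height of the divider tops (64 mm above the worktop); x runs along the slot, y across it, z up; the slot's floor lies 38 mm below this point. A board that is too thick stops within 3 mm of the divider tops; one that fits has at least 1.5 mm of play and goes to the floor
- slot2 (a point): middle of the mouth of slot 2 of the rack, at the height of the divider tops (64 mm above the worktop); x runs along the slot, y across it, z up; the slot's floor lies 38 mm below this point. A board that is too thick stops within 3 mm of the divider tops; one that fits has at least 1.5 mm of play and goes to the floor
- slot3 (a point): middle of the mouth of slot 3 of the rack, at the height of the divider tops (64 mm above the worktop); x runs along the slot, y across it, z up; the slot's floor lies 38 mm below this point. A board that is too thick stops within 3 mm of the divider tops; one that fits has at least 1.5 mm of play and goes to the floor
- slot4 (a point): middle of the mouth of slot 4 of the rack, at the height of the divider tops (64 mm above the worktop); x runs along the slot, y across it, z up; the slot's floor lies 38 mm below this point. A board that is too thick stops within 3 mm of the divider tops; one that fits has at least 1.5 mm of play and goes to the floor; the widest
- stand: fixed steel draining stand 120 x 215 mm, 10 mm thick, with one green cradle at its -y end and two grey cradles, each 17 mm wide between walls that reach 35 mm above the worktop; the boards stand in them, 10 mm above the worktop. Origin near the underside's centre; x along the boards. (A wall cabinet overhangs the worktop beyond x = 0.60 m, from 0.44 m up.)
- green_cradle (a point): floor of the green cradle, at the middle of the lower edge of the board that stands in it; the next board stands 100 mm away on the stand's +y side
- jam_jar: jam jar with a green lid, 64 x 64 x 99 mm, bystander; origin: underside centre
- slim_jar: slim glass spice jar with a black cap, 40 x 40 x 105 mm, bystander; origin: underside centre
- potato: small potato, 45 x 49 x 34 mm, bystander; origin: underside centre

How it is judged:
By the outcome, as a careful person would: the job done as asked, in the order asked, and still so for the second after the job is handed in, with the robot touching nothing.
It also fails if it takes over 64 s, if anything falls off the work surface, if the arm or the gripper's body presses on something with over 40 N, if the wrist force passes 120 N, or if a joint passes its speed limit or range.

## Working session

There is one attempt and no reset: what is moved stays moved. The work goes in short steps, Python scripts to look and compute and a tool call to move; the robot and the scene stay as the last step left them, time stands still between calls to the robot, and variables do not carry over. Pictures are saved under pics/ and viewed, about 8 in all and at most 12, crops included, and the job is handed in when it is done.

Besides the shell and the picture viewer there is one more tool, called after "Request:" by a JSON object that holds its "name" and its "arguments", one argument or row to a line. arm_command: Moves the arm, as the interface text tells. Its arguments: {"type":"object","properties":{"steps":{"type":"array"},"grip":{"type":"number"},"squeeze":{"type":"number"}},"required":["steps"]}

```bash
ls; mkdir -p pics
python3 - <<'E'
from rig import env
import cv2,numpy as np
np.set_printoptions(precision=4,suppress=True)
for n in("top","side"):
    cv2.imwrite(f"pics/{n}0.png",env.get_image(n)); print(n,env.get_calibration(n))
print(env.observe(),env.nose_length)
E
```

```text
pics
top {'fx': 491.9334314267142, 'fy': 491.9334314267142, 'cx': 322.6571306356961, 'cy': 199.66408671623932, 'view': array([[-0.0292, -0.9994, -0.0178, -0.0112],
       [ 0.9826, -0.0319,  0.1827, -0.5398],
       [-0.1832, -0.0122,  0.983 , -1.3618],
       [ 0.    ,  0.    ,  0.    ,  1.    ]])}
side {'fx': 480.7485488686717, 'fy': 480.7485488686717, 'cx': 321.6546103586817, 'cy': 201.71080037917403, 'view': array([[ 0.9849, -0.1723,  0.0145, -0.5376],
       [ 0.0991,  0.631 ,  0.7695, -0.0903],
       [-0.1417, -0.7564,  0.6385, -1.3268],
       [ 0.    ,  0.    ,  0.    ,  1.    ]])}
{'time_s': 0.1, 'q': array([ 56.7051,  21.8393,  74.3782,  -0.0003,  83.8576, -12.3349]), 'qvel': array([ 0.0467, -0.0945, -0.2486,  0.0035, -0.0819,  0.056 ]), 'joint_efforts': array([  0.0035, -44.9225, -23.1656,  -0.0002,   0.0037,   0.    ]), 'position': array([0.1966, 0.5134, 0.2528]), 'tool_rot': array([[ 0.3577,  0.9338, -0.0007],
       [ 0.9338, -0.3577, -0.0011],
       [-0.0013, -0.0003, -1.    ]]), 'ft_force': array([ 0.5488, -0.0073,  0.8587]), 'wrist_torque': array([-0.0184,  0.0005,  0.0063]), 'grip_width': 0.08520318462130642} 0.022
```

View pics/top0.png

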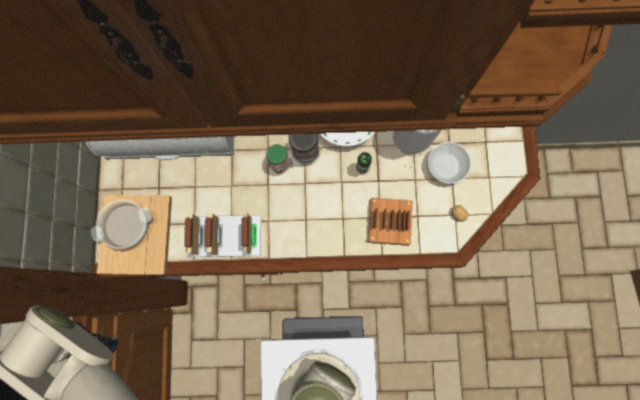

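View pics/side0.png

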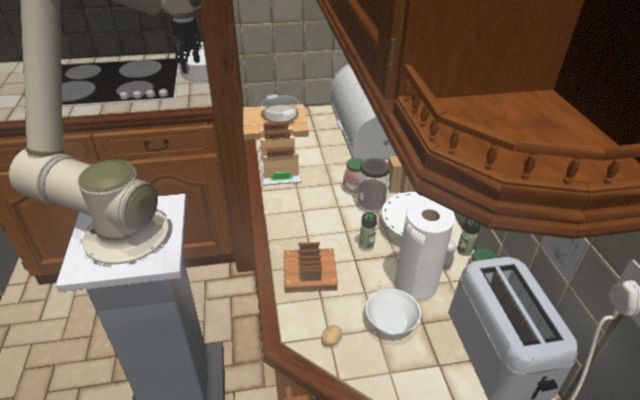

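```bash
cat > h.py <<'E'
from rig import env
import cv2,numpy as np
np.set_printoptions(precision=4,suppress=True)
def avg(n,k=6): return np.mean([env.get_image(n).astype(float) for _ in range(k)],0).astype(np.uint8)
def crop(im,x0,y0,w,h,s):
    o=cv2.resize(im[y0:y0+h,x0:x0+w],None,fx=s,fy=s,interpolation=cv2.INTER_CUBIC)
    for i in range(0,w,10): cv2.putText(o,str(x0+i),(i*s,8),0,.3,(255,0,255),1); cv2.line(o,(i*s,8),(i*s,14),(255,0,255),1)
    for i in range(0,h,10): cv2.putText(o,str(y0+i),(0,i*s+3),0,.3,(255,0,255),1); 
    return o
def proj(n,P):
    c=env.get_calibration(n);V=c["view"];p=np.atleast_2d(P)@V[:3,:3].T+V[:3,3]
    return np.c_[c["cx"]+c["fx"]*p[:,0]/-p[:,2],c["cy"]-c["fy"]*p[:,1]/-p[:,2]]
def ray(n,uv,z):
    c=env.get_calibration(n);V=c["view"];R=V[:3,:3]
    d=R.T@np.array([(uv[0]-c["cx"])/c["fx"],-(uv[1]-c["cy"])/c["fy"],-1]);o=-R.T@V[:3,3]
    return o+d*(z-o[2])/d[2]
E
python3 - <<'E'
from h import *
t=avg("top");s=avg("side");cv2.imwrite("pics/t_avg.png",t);cv2.imwrite("pics/s_avg.png",s)
a=crop(t,180,208,88,52,8);b=crop(t,362,192,56,56,8)
def pad(o,w,h): return cv2.copyMakeBorder(o,0,h-o.shape[0],0,w-o.shape[1],0)
cv2.imwrite("pics/m1.png",np.hstack([crop(t,180,210,86,50,9)]))
cv2.imwrite("pics/m1.png",pad(crop(t,180,210,86,50,9),800,460))
c=crop(t,362,192,56,56,7);d=crop(s,278,234,64,56,6)
cv2.imwrite("pics/m2.png",np.hstack([pad(c,400,400),pad(d,400,400)]))
E
```

```text
(no output)
```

View pics/m1.png

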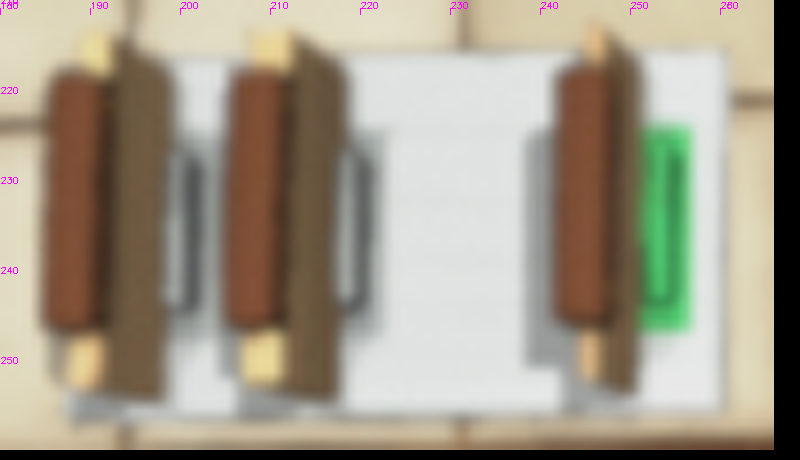

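View pics/m2.png

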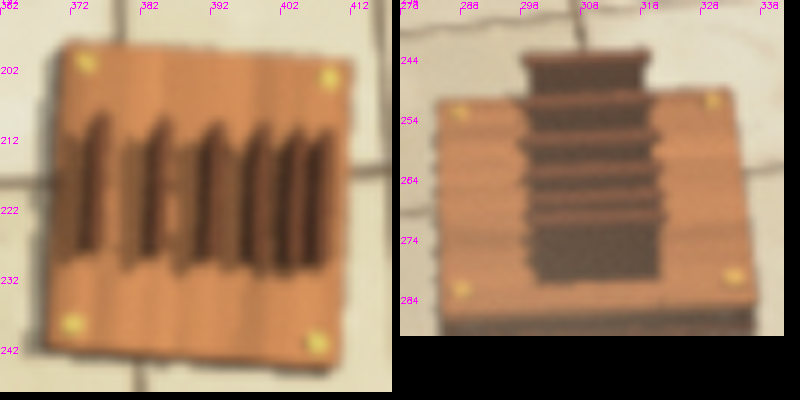

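Run:
```python
from h import *
for n in("top","side"):
    V=env.get_calibration(n)["view"];print(n,-V[:3,:3].T@V[:3,3])
t=lambda X,Y:(180+X/9-.5,210+Y/9-.5)
print("bar top");[print(ray("top",t(*p),.114)) for p in((556,65),(606,68),(603,326),(553,322))]
print("deck top-cam");[print(ray("top",(362+X/7-.5,192+Y/7-.5),.026)) for X,Y in((68,40),(350,62),(338,368),(50,348))]
print("deck side-cam");[print(ray("side",(278+X/6-.5,234+Y/6-.5),.026)) for X,Y in((437,100),(732,88),(757,303),(442,318))]
T=cv2.imread("pics/t_avg.png");S=cv2.imread("pics/s_avg.png")
c=cv2.convertScaleAbs(crop(T,366,202,50,34,16),alpha=1.3);d=cv2.convertScaleAbs(crop(S,292,238,32,48,12),alpha=1.5)
cv2.imwrite("pics/m3.png",c);cv2.imwrite("pics/m4.png",d)
```

```text
top [ 0.2806 -0.0451  1.437 ]
side [ 0.3505 -1.0393  0.9244]
bar top
[0.4871 0.1946 0.114 ]
[0.4857 0.1794 0.114 ]
[0.4076 0.1803 0.114 ]
[0.4092 0.1954 0.114 ]
deck top-cam
[ 0.5462 -0.1693  0.026 ]
[ 0.5331 -0.2857  0.026 ]
[ 0.4063 -0.2729  0.026 ]
[ 0.4181 -0.1558  0.026 ]
deck side-cam
[ 0.5897 -0.1819  0.026 ]
[ 0.7192 -0.1952  0.026 ]
[ 0.693  -0.3149  0.026 ]
[ 0.565  -0.3021  0.026 ]
```

View pics/m3.png

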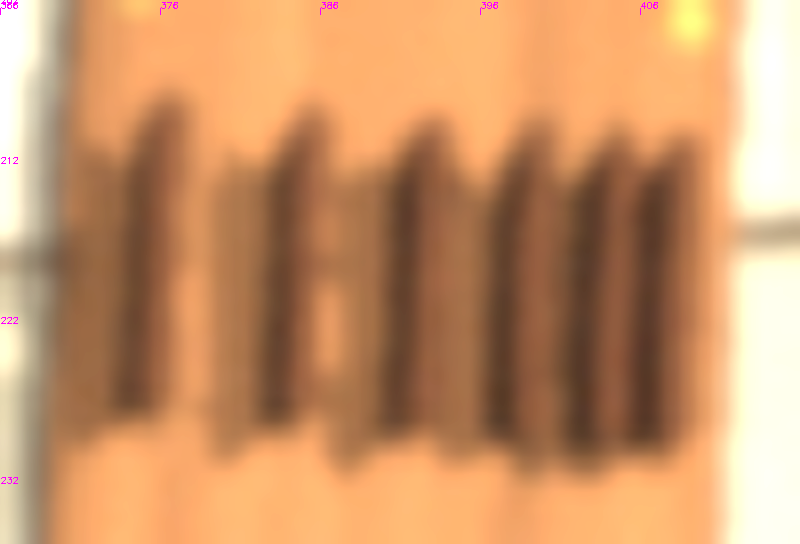

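View pics/m4.png

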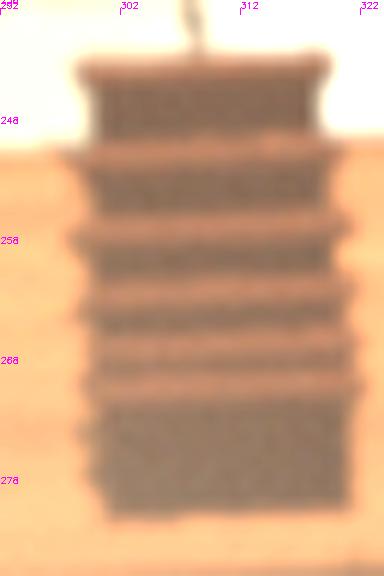

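Run:
```python
from h import *
print("deck side-cam");P=np.array([ray("side",(278+(X-400)/6-.5,234+Y/6-.5),.026) for X,Y in((437,100),(732,88),(757,303),(442,318))]);print(P,P.mean(0))
th=np.radians(-6.2);ex=np.array([np.cos(th),np.sin(th)]);ey=np.array([-ex[1],ex[0]])
for name,l in(("side",[ray("side",(292+X/12-.5,238+Y/12-.5),.0635) for X,Y in((205,70),(210,150),(212,228),(216,291),(222,343),(226,386))]),
 ("top",[ray("top",(366+X/16-.5,202+Y/16-.5),.0635) for X,Y in((168,265),(307,270),(432,275),(536,280),(618,285),(678,288))])):
    print(name,np.array(l)); y=np.array([p[:2]@ey for p in l]);print(y,np.diff(y)*-1000-7)
```

```text
deck side-cam
[[ 0.418  -0.1544  0.026 ]
 [ 0.5459 -0.1675  0.026 ]
 [ 0.5327 -0.2889  0.026 ]
 [ 0.4062 -0.2763  0.026 ]] [ 0.4757 -0.2218  0.026 ]
side [[ 0.4802 -0.1772  0.0635]
 [ 0.4777 -0.2007  0.0635]
 [ 0.4747 -0.2229  0.0635]
 [ 0.4728 -0.2404  0.0635]
 [ 0.4718 -0.2547  0.0635]
 [ 0.4708 -0.2663  0.0635]]
[-0.1243 -0.148  -0.1703 -0.188  -0.2023 -0.2139] [16.6638 15.3737 10.6338  7.2823  4.6007]
top [[ 0.479  -0.1766  0.0635]
 [ 0.4774 -0.2009  0.0635]
 [ 0.4758 -0.2228  0.0635]
 [ 0.4743 -0.241   0.0635]
 [ 0.473  -0.2553  0.0635]
 [ 0.4721 -0.2658  0.0635]]
[-0.1238 -0.1482 -0.1701 -0.1883 -0.2027 -0.2132] [17.3848 14.9154 11.2277  7.3719  3.505 ]
```

Run:
```python
from h import *
for uv in((187,270),(187,303),(168,262)):
    for z in(0,.3,.6): print("top",uv,z,ray("top",uv,z)[:2])
for uv in((208,60),(240,60),(248,160)):
    for z in(0,.3,.6): print("side",uv,z,ray("side",uv,z)[:2])
print(proj("top",[[.197,.514,.253]]),proj("side",[[.197,.514,.253]]))
print(ray("top",(278,152),.099),ray("top",(364,157),.105),ray("top",(460,213),.02))
```

```text
top (187, 270) 0 [0.3532 0.3733]
top (187, 270) 0.3 [0.338 0.286]
top (187, 270) 0.6 [0.3229 0.1986]
top (187, 303) 0 [0.2591 0.3713]
top (187, 303) 0.3 [0.2636 0.2844]
top (187, 303) 0.6 [0.2681 0.1975]
top (168, 262) 0 [0.378  0.4296]
top (168, 262) 0.3 [0.3577 0.3305]
top (168, 262) 0.6 [0.3374 0.2314]
side (208, 60) 0 [0.2125 1.15  ]
side (208, 60) 0.3 [0.2573 0.4395]
side (208, 60) 0.6 [ 0.3021 -0.271 ]
side (240, 60) 0 [0.3585 1.1295]
side (240, 60) 0.3 [0.3559 0.4256]
side (240, 60) 0.6 [ 0.3533 -0.2782]
side (248, 160) 0 [0.3495 0.3096]
side (248, 160) 0.3 [ 0.3498 -0.1281]
side (248, 160) 0.6 [ 0.3501 -0.5659]
[[ 94.8043 334.3566]] [[191.448   65.4897]]
[0.6708 0.0936 0.099 ] [ 0.6463 -0.1476  0.105 ] [ 0.4924 -0.4246  0.02  ]
```

Run:
```python
from h import *
T=cv2.imread("pics/t_avg.png");S=cv2.imread("pics/s_avg.png")
cv2.imwrite("pics/m5.png",np.hstack([crop(T,0,200,200,200,2),crop(S,130,0,200,200,2)]))
```

```text
(no output)
```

View pics/m5.png

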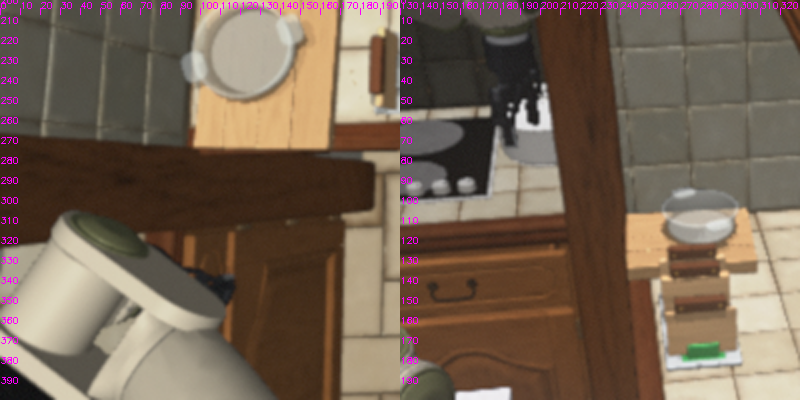

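Request:
{"name": "arm_command", "arguments": {
  "steps": [
    {"delta_pos":[0,-40,0],"dr":[0,0,0]},
    {"delta_pos":[0,-43,0],"dr":[0,0,0]},
    {"delta_pos":[0,-43,0],"dr":[0,0,0]},
    {"delta_pos":[0,-43,0],"dr":[0,0,0]},
    {"delta_pos":[0,-43,0],"dr":[0,0,0]},
    {"delta_pos":[0,-42,0],"dr":[0,0,0]},
    {"delta_pos":[30,-15,0],"dr":[0,0,5.1]},
    {"delta_pos":[35,-15,0],"dr":[0,0,5.1]},
    {"delta_pos":[35,-15,0],"dr":[0,0,5.1]},
    {"delta_pos":[35,-10,-10],"dr":[0,0,5.1]},
    {"delta_pos":[35,-10,-10],"dr":[0,0,0]},
    {"delta_pos":[35,-7,-10],"dr":[0,0,0]},
    {"delta_pos":[35,0,-10],"dr":[0,0,0]},
    {"delta_pos":[10,0,-10],"dr":[0,0,0]},
    {"delta_pos":[0,0,0],"dr":[0,0,0]},
    {"delta_pos":[0,0,0],"dr":[0,0,0]}
  ],
  "grip": 1
}}

```text
time_s: 2.3
position: [0.4458, 0.1877, 0.2034]
tool_rot: [[0.009, 1.0, -0.001], [1.0, -0.009, -0.0], [-0.0, -0.001, -1.0]]
ft_force: [-1.0, -1.2, 0.4]
grip_width: 0.0852
```

Request:
{"name": "arm_command", "arguments": {
  "steps": [
    {"delta_pos":[2,0,-20],"dr":[0,0,0]},
    {"delta_pos":[0,0,-25],"dr":[0,0,0]},
    {"delta_pos":[0,0,-25],"dr":[0,0,0]},
    {"delta_pos":[0,0,-20],"dr":[0,0,0]},
    {"delta_pos":[0,0,-7],"dr":[0,0,0]},
    {"delta_pos":[0,0,0],"dr":[0,0,0]},
    {"delta_pos":[0,0,0],"dr":[0,0,0]}
  ]
}}

```text
time_s: 3.0
position: [0.4489, 0.1878, 0.1076]
tool_rot: [[0.009, 1.0, 0.002], [1.0, -0.009, 0.0], [0.0, 0.002, -1.0]]
ft_force: [-0.1, -0.1, 0.2]
grip_width: 0.0853
```

Request:
{"name": "arm_command", "arguments": {
  "steps": [
    {"delta_pos":[0,0,0],"dr":[0,0,0]},
    {"delta_pos":[0,0,0],"dr":[0,0,0]},
    {"delta_pos":[0,0,0],"dr":[0,0,0]},
    {"delta_pos":[0,0,0],"dr":[0,0,0]},
    {"delta_pos":[0,0,0],"dr":[0,0,0]},
    {"delta_pos":[0,0,0],"dr":[0,0,0]},
    {"delta_pos":[0,0,0],"dr":[0,0,0]},
    {"delta_pos":[0,0,0],"dr":[0,0,0]},
    {"delta_pos":[0,0,0],"dr":[0,0,0]},
    {"delta_pos":[0,0,0],"dr":[0,0,0]}
  ],
  "grip": 0,
  "squeeze": 50
}}

```text
time_s: 4.0
position: [0.4489, 0.1876, 0.1066]
tool_rot: [[0.01, 1.0, 0.001], [1.0, -0.01, -0.0], [-0.0, 0.001, -1.0]]
ft_force: [-0.2, -1.1, 5.2]
grip_width: 0.0175
```

Request:
{"name": "arm_command", "arguments": {
  "steps": [
    {"delta_pos":[0,0,10],"dr":[0,0,0]},
    {"delta_pos":[0,0,20],"dr":[0,0,0]},
    {"delta_pos":[0,0,25],"dr":[0,0,0]},
    {"delta_pos":[0,-10,25],"dr":[0,0,0]},
    {"delta_pos":[0,-30,5],"dr":[0,0,0]},
    {"delta_pos":[2,-40,0],"dr":[0,0,-1]},
    {"delta_pos":[3,-40,0],"dr":[0,0,-1]},
    {"delta_pos":[3,-40,0],"dr":[0,0,-1]},
    {"delta_pos":[3,-40,0],"dr":[0,0,-1]},
    {"delta_pos":[3,-40,0],"dr":[0,0,-1.3]},
    {"delta_pos":[3,-40,0],"dr":[0,0,0]},
    {"delta_pos":[3,-40,0],"dr":[0,0,0]},
    {"delta_pos":[3,-40,0],"dr":[0,0,0]},
    {"delta_pos":[1,-40,0],"dr":[0,0,0]},
    {"delta_pos":[0,-30,0],"dr":[0,0,0]},
    {"delta_pos":[0,-18,0],"dr":[0,0,0]},
    {"delta_pos":[0,0,0],"dr":[0,0,0]},
    {"delta_pos":[0,0,0],"dr":[0,0,0]},
    {"delta_pos":[0,0,0],"dr":[0,0,0]},
    {"delta_pos":[0,0,0],"dr":[0,0,0]}
  ]
}}

```text
time_s: 6.0
position: [0.4728, -0.2592, 0.1915]
tool_rot: [[0.101, 0.995, -0.0], [0.995, -0.101, 0.0], [0.0, -0.0, -1.0]]
ft_force: [0.3, -0.4, -1.3]
grip_width: 0.0169
```

Request:
{"name": "arm_command", "arguments": {
  "steps": [
    {"delta_pos":[0,-1,-9],"dr":[0,0,0]},
    {"delta_pos":[0,0,-9],"dr":[0,0,0]},
    {"delta_pos":[0,0,0],"dr":[0,0,0]},
    {"delta_pos":[0,0,0],"dr":[0,0,0]},
    {"delta_pos":[0,0,0],"dr":[0,0,0]}
  ]
}}

```text
time_s: 6.5
position: [0.4728, -0.2615, 0.1734]
tool_rot: [[0.102, 0.995, 0.0], [0.995, -0.102, -0.0], [-0.0, 0.0, -1.0]]
ft_force: [0.8, -0.1, -1.4]
grip_width: 0.017
```

Run:
```python
from h import *
t=avg("top",4);s=avg("side",4)
o=env.observe();p=o["position"];print(p,o["ft_force"],o["wrist_torque"])
a=crop(t,356,180,64,70,6);b=crop(s,270,200,66,90,6)
b=cv2.convertScaleAbs(b,alpha=1.3)
a=cv2.copyMakeBorder(a,0,b.shape[0]-a.shape[0],0,0,0)
cv2.imwrite("pics/m6.png",np.hstack([a,b]))
th=np.radians(-5.9);ex=np.array([np.cos(th),np.sin(th),0]);z=np.array([0,0,1.])
c=p-[.0015,0,.003+.093]
for k in(-.055,.055): print("side bottom edge pred",proj("side",c+k*ex))
```

```text
[ 0.4727 -0.2614  0.1734] [-0.0708  0.0704 -2.0123] [ 0.0118 -0.0198  0.0092]
side bottom edge pred [[287.0874 265.154 ]]
side bottom edge pred [[333.1701 263.2221]]
```

View pics/m6.png

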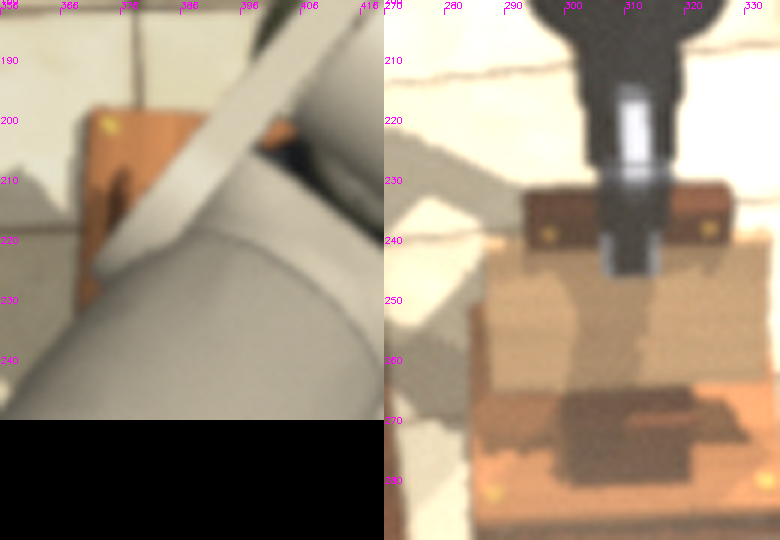

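Request:
{"name": "arm_command", "arguments": {
  "steps": [
    {"delta_pos":[0,0.8,-5],"dr":[0,0,0]},
    {"delta_pos":[0,0,-5],"dr":[0,0,0]},
    {"delta_pos":[0,0,-1],"dr":[0,0,0]},
    {"delta_pos":[0,0,-0.5],"dr":[0,0,0]},
    {"delta_pos":[0,0,0],"dr":[0,0,0]},
    {"delta_pos":[0,0,0],"dr":[0,0,0]},
    {"delta_pos":[0,0,0],"dr":[0,0,0]}
  ]
}}

```text
time_s: 7.6
position: [0.4728, -0.2607, 0.162]
tool_rot: [[0.102, 0.995, 0.0], [0.995, -0.102, -0.0], [-0.0, 0.0, -1.0]]
ft_force: [-0.1, -0.4, -2.0]
grip_width: 0.0171
```

Baseline in air is Fz ≈ -2.0 N. Creep on.

Request:
{"name": "arm_command", "arguments": {
  "steps": [
    {"delta_pos":[0,0,-0.7],"dr":[0,0,0]},
    {"delta_pos":[0,0,0],"dr":[0,0,0]},
    {"delta_pos":[0,0,-0.7],"dr":[0,0,0]},
    {"delta_pos":[0,0,0],"dr":[0,0,0]},
    {"delta_pos":[0,0,0],"dr":[0,0,0]}
  ]
}}

```text
time_s: 8.1
position: [0.4727, -0.2606, 0.1604]
tool_rot: [[0.102, 0.995, 0.0], [0.995, -0.102, 0.0], [0.0, 0.0, -1.0]]
ft_force: [-0.6, -1.2, -1.2]
grip_width: 0.0174
```

Request:
{"name": "arm_command", "arguments": {
  "steps": [
    {"delta_pos":[0,0,-0.6],"dr":[0,0,0]},
    {"delta_pos":[0,0,0],"dr":[0,0,0]},
    {"delta_pos":[0,0,0],"dr":[0,0,0]}
  ]
}}

```text
time_s: 8.4
position: [0.4727, -0.2606, 0.1599]
tool_rot: [[0.102, 0.995, 0.0], [0.995, -0.102, -0.0], [-0.0, 0.0, -1.0]]
ft_force: [-0.3, -0.3, -1.2]
grip_width: 0.0172
```

Request:
{"name": "arm_command", "arguments": {
  "steps": [
    {"delta_pos":[0,0,-0.6],"dr":[0,0,0]},
    {"delta_pos":[0,0,0],"dr":[0,0,0]},
    {"delta_pos":[0,0,0],"dr":[0,0,0]}
  ]
}}

```text
time_s: 8.7
position: [0.4728, -0.2608, 0.1595]
tool_rot: [[0.102, 0.995, 0.0], [0.995, -0.102, -0.001], [-0.001, 0.0, -1.0]]
ft_force: [0.1, -1.7, 2.2]
grip_width: 0.017
```

Request:
{"name": "arm_command", "arguments": {
  "steps": [
    {"delta_pos":[0,0,-0.6],"dr":[0,0,0]},
    {"delta_pos":[0,0,0],"dr":[0,0,0]},
    {"delta_pos":[0,0,0],"dr":[0,0,0]}
  ]
}}

```text
time_s: 9.0
position: [0.4728, -0.2608, 0.1588]
tool_rot: [[0.102, 0.995, 0.0], [0.995, -0.102, -0.001], [-0.001, 0.0, -1.0]]
ft_force: [-0.9, -0.6, 3.4]
grip_width: 0.0169
```

Request:
{"name": "arm_command", "arguments": {
  "steps": [
    {"delta_pos":[0,0,4],"dr":[0,0,0]},
    {"delta_pos":[0,0,8],"dr":[0,0,0]},
    {"delta_pos":[0.7,6,0],"dr":[0,0,0]},
    {"delta_pos":[0.6,6.5,0],"dr":[0,0,0]},
    {"delta_pos":[0,0,0],"dr":[0,0,0]},
    {"delta_pos":[0,0,0],"dr":[0,0,0]},
    {"delta_pos":[0,0,0],"dr":[0,0,0]},
    {"delta_pos":[0,0,0],"dr":[0,0,0]}
  ]
}}

```text
time_s: 9.8
position: [0.474, -0.2482, 0.1705]
tool_rot: [[0.102, 0.995, -0.0], [0.995, -0.102, 0.0], [0.0, -0.0, -1.0]]
ft_force: [0.5, 0.2, -1.5]
grip_width: 0.0172
```

Request:
{"name": "arm_command", "arguments": {
  "steps": [
    {"delta_pos":[0,0,-5],"dr":[0,0,0]},
    {"delta_pos":[0,0,-3],"dr":[0,0,0]},
    {"delta_pos":[0,0,-1.0],"dr":[0,0,0]},
    {"delta_pos":[0,0,-0.6],"dr":[0,0,0]},
    {"delta_pos":[0,0,0],"dr":[0,0,0]},
    {"delta_pos":[0,0,0],"dr":[0,0,0]},
    {"delta_pos":[0,0,0],"dr":[0,0,0]}
  ]
}}

```text
time_s: 10.5
position: [0.4741, -0.2481, 0.1611]
tool_rot: [[0.102, 0.995, 0.0], [0.995, -0.102, -0.0], [-0.0, 0.0, -1.0]]
ft_force: [0.6, 0.9, -1.3]
grip_width: 0.0172
```

Request:
{"name": "arm_command", "arguments": {
  "steps": [
    {"delta_pos":[0,0,-0.6],"dr":[0,0,0]},
    {"delta_pos":[0,0,0],"dr":[0,0,0]},
    {"delta_pos":[0,0,-0.6],"dr":[0,0,0]},
    {"delta_pos":[0,0,0],"dr":[0,0,0]},
    {"delta_pos":[0,0,0],"dr":[0,0,0]}
  ]
}}

```text
time_s: 11.0
position: [0.474, -0.2481, 0.1598]
tool_rot: [[0.102, 0.995, -0.0], [0.995, -0.102, 0.0], [0.0, -0.0, -1.0]]
ft_force: [-0.2, -1.1, -1.5]
grip_width: 0.0173
```

Request:
{"name": "arm_command", "arguments": {
  "steps": [
    {"delta_pos":[0,0,-0.6],"dr":[0,0,0]},
    {"delta_pos":[0,0,0],"dr":[0,0,0]},
    {"delta_pos":[0,0,0],"dr":[0,0,0]}
  ]
}}

```text
time_s: 11.3
position: [0.474, -0.2481, 0.1592]
tool_rot: [[0.102, 0.995, 0.0], [0.995, -0.102, 0.0], [0.0, 0.0, -1.0]]
ft_force: [1.0, 0.3, -1.3]
grip_width: 0.0174
```

Request:
{"name": "arm_command", "arguments": {
  "steps": [
    {"delta_pos":[0,0,-0.6],"dr":[0,0,0]},
    {"delta_pos":[0,0,0],"dr":[0,0,0]},
    {"delta_pos":[0,0,0],"dr":[0,0,0]}
  ]
}}

```text
time_s: 11.6
position: [0.474, -0.2481, 0.1586]
tool_rot: [[0.102, 0.995, -0.0], [0.995, -0.102, 0.0], [0.0, -0.0, -1.0]]
ft_force: [-1.0, 0.4, -1.4]
grip_width: 0.0171
```

Request:
{"name": "arm_command", "arguments": {
  "steps": [
    {"delta_pos":[0,0,-0.6],"dr":[0,0,0]},
    {"delta_pos":[0,0,0],"dr":[0,0,0]},
    {"delta_pos":[0,0,0],"dr":[0,0,0]}
  ]
}}

```text
time_s: 11.9
position: [0.474, -0.2481, 0.158]
tool_rot: [[0.102, 0.995, -0.0], [0.995, -0.102, 0.0], [0.0, -0.0, -1.0]]
ft_force: [0.5, 0.7, -1.9]
grip_width: 0.0172
```

Request:
{"name": "arm_command", "arguments": {
  "steps": [
    {"delta_pos":[0,0,-0.6],"dr":[0,0,0]},
    {"delta_pos":[0,0,0],"dr":[0,0,0]},
    {"delta_pos":[0,0,0],"dr":[0,0,0]}
  ]
}}

```text
time_s: 12.2
position: [0.474, -0.2481, 0.1574]
tool_rot: [[0.102, 0.995, -0.0], [0.995, -0.102, 0.0], [0.0, -0.0, -1.0]]
ft_force: [-0.5, -0.5, -2.3]
grip_width: 0.0175
```

Request:
{"name": "arm_command", "arguments": {
  "steps": [
    {"delta_pos":[0,0,-0.6],"dr":[0,0,0]},
    {"delta_pos":[0,0,0],"dr":[0,0,0]},
    {"delta_pos":[0,0,0],"dr":[0,0,0]}
  ]
}}

```text
time_s: 12.5
position: [0.474, -0.2481, 0.1568]
tool_rot: [[0.102, 0.995, -0.0], [0.995, -0.102, 0.0], [0.0, -0.0, -1.0]]
ft_force: [-0.8, 0.1, -2.0]
grip_width: 0.0177
```

Request:
{"name": "arm_command", "arguments": {
  "steps": [
    {"delta_pos":[0,0,-0.6],"dr":[0,0,0]},
    {"delta_pos":[0,0,0],"dr":[0,0,0]},
    {"delta_pos":[0,0,0],"dr":[0,0,0]}
  ]
}}

```text
time_s: 12.8
position: [0.474, -0.2481, 0.1562]
tool_rot: [[0.102, 0.995, -0.0], [0.995, -0.102, 0.0], [0.0, -0.0, -1.0]]
ft_force: [0.3, -0.5, -1.1]
grip_width: 0.0172
```

Request:
{"name": "arm_command", "arguments": {
  "steps": [
    {"delta_pos":[0,0,-0.6],"dr":[0,0,0]},
    {"delta_pos":[0,0,0],"dr":[0,0,0]},
    {"delta_pos":[0,0,0],"dr":[0,0,0]}
  ]
}}

```text
time_s: 13.1
position: [0.474, -0.2481, 0.1556]
tool_rot: [[0.102, 0.995, -0.0], [0.995, -0.102, 0.0], [0.0, -0.0, -1.0]]
ft_force: [0.4, -0.3, -1.8]
grip_width: 0.0177
```

Request:
{"name": "arm_command", "arguments": {
  "steps": [
    {"delta_pos":[0,0,-0.6],"dr":[0,0,0]},
    {"delta_pos":[0,0,0],"dr":[0,0,0]},
    {"delta_pos":[0,0,0],"dr":[0,0,0]}
  ]
}}

```text
time_s: 13.4
position: [0.474, -0.2481, 0.155]
tool_rot: [[0.102, 0.995, 0.0], [0.995, -0.102, 0.0], [0.0, 0.0, -1.0]]
ft_force: [-0.7, -0.3, -1.5]
grip_width: 0.0175
```

Request:
{"name": "arm_command", "arguments": {
  "steps": [
    {"delta_pos":[0,0,-1],"dr":[0,0,0]},
    {"delta_pos":[0,0,-1],"dr":[0,0,0]},
    {"delta_pos":[0,0,-1],"dr":[0,0,0]},
    {"delta_pos":[0,0,0],"dr":[0,0,0]},
    {"delta_pos":[0,0,0],"dr":[0,0,0]}
  ]
}}

```text
time_s: 13.9
position: [0.474, -0.2481, 0.152]
tool_rot: [[0.102, 0.995, -0.0], [0.995, -0.102, 0.0], [0.0, -0.0, -1.0]]
ft_force: [0.4, 0.7, -1.5]
grip_width: 0.017
```

Request:
{"name": "arm_command", "arguments": {
  "steps": [
    {"delta_pos":[0,0,-1],"dr":[0,0,0]},
    {"delta_pos":[0,0,-1],"dr":[0,0,0]},
    {"delta_pos":[0,0,-1],"dr":[0,0,0]},
    {"delta_pos":[0,0,-1],"dr":[0,0,0]},
    {"delta_pos":[0,0,0],"dr":[0,0,0]},
    {"delta_pos":[0,0,0],"dr":[0,0,0]}
  ]
}}

```text
time_s: 14.5
position: [0.474, -0.2481, 0.148]
tool_rot: [[0.102, 0.995, -0.0], [0.995, -0.102, 0.0], [0.0, -0.0, -1.0]]
ft_force: [0.4, 0.4, -1.1]
grip_width: 0.0171
```

Request:
{"name": "arm_command", "arguments": {
  "steps": [
    {"delta_pos":[0,0,-2],"dr":[0,0,0]},
    {"delta_pos":[0,0,-2],"dr":[0,0,0]},
    {"delta_pos":[0,0,-2],"dr":[0,0,0]},
    {"delta_pos":[0,0,-2],"dr":[0,0,0]},
    {"delta_pos":[0,0,-2],"dr":[0,0,0]},
    {"delta_pos":[0,0,0],"dr":[0,0,0]},
    {"delta_pos":[0,0,0],"dr":[0,0,0]}
  ]
}}

```text
time_s: 15.2
position: [0.474, -0.2481, 0.138]
tool_rot: [[0.102, 0.995, -0.0], [0.995, -0.102, 0.0], [0.0, -0.0, -1.0]]
ft_force: [-0.2, 0.1, -2.0]
grip_width: 0.0168
```

Request:
{"name": "arm_command", "arguments": {
  "steps": [
    {"delta_pos":[0,0,-2],"dr":[0,0,0]},
    {"delta_pos":[0,0,-2],"dr":[0,0,0]},
    {"delta_pos":[0,0,-2],"dr":[0,0,0]},
    {"delta_pos":[0,0,-2],"dr":[0,0,0]},
    {"delta_pos":[0,0,-2],"dr":[0,0,0]},
    {"delta_pos":[0,0,-2],"dr":[0,0,0]},
    {"delta_pos":[0,0,0],"dr":[0,0,0]},
    {"delta_pos":[0,0,0],"dr":[0,0,0]}
  ]
}}

```text
time_s: 16.0
position: [0.474, -0.2481, 0.126]
tool_rot: [[0.102, 0.995, -0.0], [0.995, -0.102, -0.0], [-0.0, -0.0, -1.0]]
ft_force: [0.3, -0.3, -2.0]
grip_width: 0.0174
```

Request:
{"name": "arm_command", "arguments": {
  "steps": [
    {"delta_pos":[0,0,-1],"dr":[0,0,0]},
    {"delta_pos":[0,0,-1],"dr":[0,0,0]},
    {"delta_pos":[0,0,-1],"dr":[0,0,0]},
    {"delta_pos":[0,0,0],"dr":[0,0,0]},
    {"delta_pos":[0,0,0],"dr":[0,0,0]}
  ]
}}

```text
time_s: 16.5
position: [0.474, -0.2481, 0.123]
tool_rot: [[0.102, 0.995, -0.0], [0.995, -0.102, -0.0], [-0.0, -0.0, -1.0]]
ft_force: [-0.2, -0.7, -1.1]
grip_width: 0.0174
```

Request:
{"name": "arm_command", "arguments": {
  "steps": [
    {"delta_pos":[0,0,-0.6],"dr":[0,0,0]},
    {"delta_pos":[0,0,0],"dr":[0,0,0]},
    {"delta_pos":[0,0,0],"dr":[0,0,0]}
  ]
}}

```text
time_s: 16.8
position: [0.4741, -0.2481, 0.1226]
tool_rot: [[0.102, 0.995, 0.0], [0.995, -0.102, -0.0], [-0.0, 0.0, -1.0]]
ft_force: [0.8, 0.7, 0.1]
grip_width: 0.0171
```

Request:
{"name": "arm_command", "arguments": {
  "steps": [
    {"delta_pos":[0,0,-0.4],"dr":[0,0,0]},
    {"delta_pos":[0,0,0],"dr":[0,0,0]},
    {"delta_pos":[0,0,0],"dr":[0,0,0]}
  ]
}}

```text
time_s: 17.1
position: [0.4741, -0.2482, 0.1222]
tool_rot: [[0.102, 0.995, 0.0], [0.995, -0.102, -0.0], [-0.0, 0.0, -1.0]]
ft_force: [-0.4, 0.9, 2.5]
grip_width: 0.0174
```

Request:
{"name": "arm_command", "arguments": {
  "steps": [
    {"delta_pos":[0,0,0],"dr":[0,0,0]},
    {"delta_pos":[0,0,0],"dr":[0,0,0]},
    {"delta_pos":[0,0,0],"dr":[0,0,0]},
    {"delta_pos":[0,0,0],"dr":[0,0,0]},
    {"delta_pos":[0,0,0],"dr":[0,0,0]},
    {"delta_pos":[0,0,0],"dr":[0,0,0]},
    {"delta_pos":[0,0,0],"dr":[0,0,0]},
    {"delta_pos":[0,0,0],"dr":[0,0,0]}
  ],
  "grip": 0.8
}}

```text
time_s: 17.9
position: [0.474, -0.2481, 0.122]
tool_rot: [[0.102, 0.995, 0.0], [0.995, -0.102, -0.0], [-0.0, 0.0, -1.0]]
ft_force: [-0.2, 0.6, -0.1]
grip_width: 0.0685
```

Request:
{"name": "arm_command", "arguments": {
  "steps": [
    {"delta_pos":[0,0,10],"dr":[0,0,0]},
    {"delta_pos":[0,0,20],"dr":[0,0,0]},
    {"delta_pos":[0,0,30],"dr":[0,0,0]},
    {"delta_pos":[0,0,30],"dr":[0,0,0]},
    {"delta_pos":[0,0,20],"dr":[0,0,0]},
    {"delta_pos":[-20,30,0],"dr":[0,0,0]},
    {"delta_pos":[-30,40,0],"dr":[0,0,0]},
    {"delta_pos":[-30,40,0],"dr":[0,0,0]},
    {"delta_pos":[-30,40,0],"dr":[0,0,0]},
    {"delta_pos":[-20,40,0],"dr":[0,0,0]},
    {"delta_pos":[0,30,0],"dr":[0,0,0]},
    {"delta_pos":[0,0,0],"dr":[0,0,0]},
    {"delta_pos":[0,0,0],"dr":[0,0,0]}
  ]
}}

```text
time_s: 19.2
position: [0.3442, -0.028, 0.2327]
tool_rot: [[0.101, 0.995, 0.001], [0.995, -0.101, -0.001], [-0.001, 0.001, -1.0]]
ft_force: [0.1, 1.3, 0.1]
grip_width: 0.0684
```

Run:
```python
from h import *
t=avg("top",4);s=avg("side",4);print(env.observe()["position"])
a=crop(t,362,188,56,60,7);b=cv2.convertScaleAbs(crop(s,276,214,64,76,6),alpha=1.3)
h=460
P=lambda o:cv2.copyMakeBorder(o,0,h-o.shape[0],0,0,0)
cv2.imwrite("pics/m7.png",np.hstack([P(a),P(b)]))
cv2.imwrite("pics/m8.png",t)
```

```text
[ 0.3441 -0.0285  0.2319]
```

View pics/m7.png

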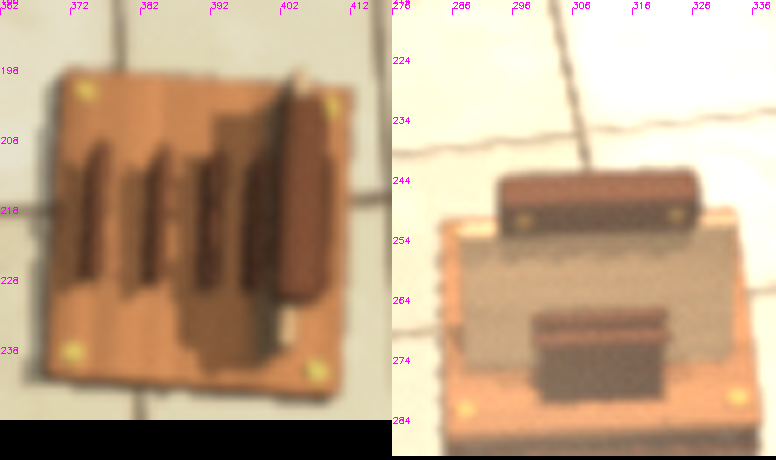

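View pics/m8.png

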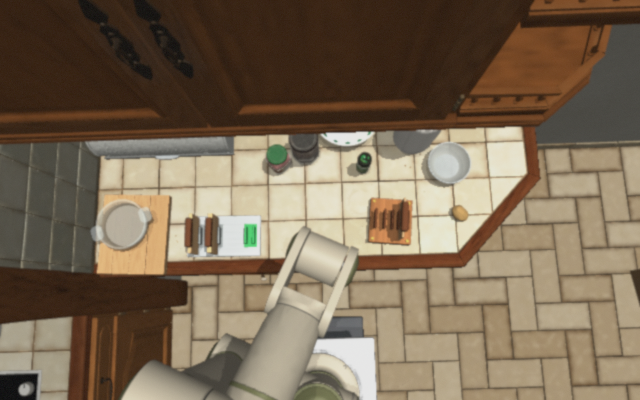

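The board stands upright in slot 1: two dividers show in front of it, around side pixel rows 266 and 270. The other two boards are still in their cradles, and the jars and potato are where they were.

```bash
python3 -c "
from rig import env
print(env.close_job())"
```

```text
the job is handed in; nothing more can be done
None
```

The green-cradle board now stands upright in slot 1, the second narrowest. I handed the job in at about 20 s of the 64 s allowed.

- **Slot 0:** it refused the board right at the divider tops. The vertical force changed by about 5.4 N, just past the 3 N at which the deck starts to yield, so the deck probably sank a fraction of a millimetre. I pressed no further and lifted off.
- **Slot 1:** the board went down freely with no resistance. It touched the floor at a TCP height of 0.1226 m, against about 0.122 m expected, with a light touch of about 4 N before release.
- **Last checks:** the final pictures show the board upright in the rack with two dividers on the narrow side, which confirms slot 1. The other two boards are still in their cradles. The jars and potato look unmoved, and the gripper is clear of everything.

None of the last checks failed or disagreed.

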